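# Point out the speaker without a back cover and log it as a reject

## Robot

A 6-joint arm with a two-finger parallel gripper is mounted at the origin on the work surface. World frame = base frame: x ahead of the robot, y to its left, z up, the work surface at z = 0. Lengths are in m, angles in rad, forces in N, time in s.
With the tool pointing down it reaches from about 0.375 to 0.9 m from the base axis. Payload 3.1 kg.
Tool frame: the origin (TCP) lies midway between the tips of the shut fingers; the grasp point (between the pads) lies 19 mm behind it; z points along the fingers, y is the line along which they close (so a half turn about z gives the same grasp; the last joint's range is limited). The gripper opens to 85 mm and grips with 20 to 120 N. Pads are 22 mm wide; open, the fingers measure 114 mm over their backs; the gripper's body (76 mm by 85 mm) begins 54 mm behind the grasp point. The pads swing forward as they close: fully open they stand 13 mm farther back than shut.
Start: joints at [-0.178, 0.527, 1.433, -0, 1.181, -0.178], TCP at [0.625, 0, 0.231] pointing down, gripper open.
Joint ranges: [-3.08, 3.08], [-0.75, 2.2], [0.22, 2.44], [-1.43, 4.57], [0, 2.65], [-2.85, 2.85]. Speed limits (rad/s): [2.79, 2.79, 3.14, 3.14, 3.14, 3.14].

## Interface

Orientations are given as a unit quaternion [x, y, z, w].
In Python, from station import manip gives the robot as it stands.
- The arm moves only by the tool step_arm, never from a script. Its argument "targets" is text: rows parted by semicolons, each of 4 numbers parted by spaces: the shift along the tool's x, y, z in mm, then the turn about the tool's z in degrees. A call has 1 to 12 rows; each row is the pose to reach, as a shift and turn from the pose commanded when the call began, along the tool's axes at that moment; what a row does not reach only later rows make up. A row lasts 1/10 s, in which the tool goes at most 50 mm and 8.59 degrees, less where a joint would pass 70% of its speed; a pose out of reach is approached as far as the arm can. A call with a gripper value outside its range is refused whole. "gripper" is the closure, from 0 (fully open) to 1 (shut), set as the call begins (left out, the last holds). The fingers move at their own pace and stop on an object; "squeeze" is the grip in N (left out, the last holds). Time passes only in rows, so rows that repeat a pose let the fingers close. It gives the time, the measured TCP pose, the force, the opening and the grip force at its end, in the units of the state.
- manip.sense(): the state, without advancing time (a new reading comes with each control period).
- manip.snapshot(name): name is "scene" or "side" or "wrist"; returns the picture (400x640x3 uint8, red, green, blue); there is no depth.
- manip.get_calibration(name): a dict with "fov_y" (degrees; the focal length in pixels is half the picture's height over the tangent of half this angle, whatever the lens; pixels are square), "cx", "cy" (the principal point, pixels), "k1" (the pictures are not rectified: a ray, as slopes to the right and down, at radius r is drawn at 1 + k1 r^2 times it, then the intrinsics apply), "extrinsics" (4x4, takes a point from camera to world coordinates); the wrist camera has in their place "tool_from_camera" (4x4, takes a point from camera to tool coordinates, whose origin is the TCP and whose axes are the flange's). Camera axes: x right, y down, z forward; pixel columns grow to the right and rows downward; lengths in m; the calibration is good to about 2 mm. A picture is of the moment at which its call begins: read the wrist's pose just before it. get_calibration takes no time and is no camera call.
- manip.sign_off(): hands the job in; it is judged then, once.
Trained networks look in the newest picture that a camera, given by its name, has taken for a name from the list of things; names that differ only in an ending like _2 or _b are one class to them, and where a whole thing is asked for, a point or a joint stands for the part that bears it (a point fixed in the world has none). Each returns a list of dicts, best first, with "p" (0 to 1); they miss things now and then, are a little off and sometimes report something else, mostly with a low value. They report only what shows in the picture. A call takes as long as a camera call. They do not tell look-alikes from the thing itself.
- manip.recognise(camera, query): "position" ([column, row] in pixels, amid what is visible of it).
- manip.masks_of(camera, query): "pixels" (400x640 bool, what is visible of it) and "position" ([column, row] in pixels, amid what is visible of it).
- manip.mark_of(camera, query): "position" ([column, row] in pixels: a listed point, or the origin of a listed thing).
The state is a dict: "t": time; "q": joint angles; "qd": joint speeds; "tau": joint torques, N m; "tcp_pos": TCP position; "tool_rot": TCP orientation; "force": force on the tool from outside, world axes, zero at the start; "ft_torque": the same for the moment, N m; "finger_gap": opening from 0.0 (shut) to 1.0 (fully open); "gripper_force": force on a finger pad.
Only numpy, scipy, OpenCV 4.12 (cv2) and the standard library are available. Lean on these libraries where they do the work, as an engineer would, in place of code of your own. Each camera call takes 0.05 s, during which the arm holds its last target. There are 200 camera calls.

## Task

Three ceiling loudspeakers lie face down on the test bench, and one of them has no back cover, so that its round magnet shows. Point at that magnet from above for the inspection camera: hold the fingertips a centimetre or two over its middle, without touching it, and stay there for about three seconds; do not point at the covered speakers. Then press the large button on the two-button box fully down and let it come back up, without pressing the small button, without touching any speaker, and leaving everything else on the bench where it lies.

Things in the scene. Friction and masses are not known exactly. Their poses are not given: they have to be found in the camera images.
- speaker_bare: The ceiling loudspeaker without a back cover, lying face down and loose on the bench: flat round white flange, 130 mm across and 7 mm thick, a white cone-shaped basket with dark windows that narrows upward (104 mm to 72 mm across), and on top of it the bare round dark magnet, 64 mm across, with a 52 mm steel plate, whose top is 61 mm above the bench. Origin: centre of the underside, z up. Mass about 0.55 kg. To be pointed at, never touched.
- bare_top (a point): Middle of the top face of the bare magnet, 61 mm above the bench: the point to point at. z up.
- speaker_a: Finished ceiling loudspeaker, lying face down and loose on the bench: flat round white flange, 130 mm across and 7 mm thick, and on it a closed, drum-shaped white back cover 106 mm across at the foot and 100 mm at the top, 92 mm high in all. Origin: centre of the underside, z up. Mass about 0.65 kg. Not to be touched or pointed at.
- a_top (a point): Middle of the top of that covered speaker, 92 mm above the bench.
- speaker_b: The other finished ceiling loudspeaker, lying face down and loose on the bench: flat round white flange, 130 mm across and 7 mm thick, and on it a closed, drum-shaped white back cover 106 mm across at the foot and 100 mm at the top, 92 mm high in all. Origin: centre of the underside, z up. Mass about 0.65 kg. Not to be touched or pointed at.
- b_top (a point): Middle of the top of that other covered speaker, 92 mm above the bench.
- station: Verdict box, a grey steel box 85 x 150 x 35 mm (x, y, z) fixed to the bench, with two round grey push buttons on its top, in black housings. Origin: centre of the underside; its y axis runs along its length from the small button to the large one, z up.
- reject_top (a point): Centre of the top face of the large (40 mm across) push button on the verdict box, moving with it (38 mm from the middle of the box towards its +y end); released, it is 57 mm above the bench. It is pressed straight down; z up.
- reject (a joint): Travel of the large (40 mm across) push button in m: 0 when released, 0.006 when fully down. It needs about 5 N fully down and springs back when let go.
- accept_top (a point): Centre of the top face of the small (20 mm across) push button on the verdict box, moving with it (42 mm from the middle of the box towards its -y end); released, it is 56 mm above the bench. It is pressed straight down; z up.
- accept (a joint): Travel of the small (20 mm across) push button in m: 0 when released, 0.005 when fully down. It needs about 4 N fully down and springs back when let go.
- meter: Orange hand-held multimeter, 85 x 170 x 36 mm, lying loose. Origin: centre of the underside. Leave it alone.
- spool: Small grey wire spool standing on end, 56 mm across and 42 mm high, loose. Origin: centre of the underside. Leave it alone.
- screwdriver: Screwdriver, 180 mm long, lying loose along its own x axis. Leave it alone.
- jar: Small amber jar with a white screw cap, 56 mm across and 75 mm high, standing loose. Origin: centre of the underside. Leave it alone.
There are look-alikes about, which are no part of the job. What is shaped like the station but blue or red is not meant. Leave any purple or red look-alike of the speaker_bare alone.

How it is judged:
By the outcome, as a careful person would: the job done as asked, in the order asked, and still so for the second after the job is handed in, with the robot touching nothing.
It also fails if it takes over 48 s, if anything falls off the work surface, if the arm or the gripper's body presses on something with over 40 N, if the wrist force passes 120 N, or if a joint passes its speed limit or range.

## Working session

There is one attempt and no reset: what is moved stays moved. The work goes in short steps, Python scripts to look and compute and a tool call to move; the robot and the scene stay as the last step left them, time stands still between calls to the robot, and variables do not carry over. Pictures are saved under pics/ and viewed, at most 10 in all, crops included, and the job is handed in when it is done.

Besides the shell and the picture viewer there is one more tool, called after "Call:" as a command line: name --argument value ..., lists and objects as JSON in quotes. step_arm: Moves the arm, as the interface text tells. Its arguments: {"type":"object","properties":{"targets":{"type":"string"},"gripper":{"type":"number"},"squeeze":{"type":"number"}},"required":["targets"]}

```bash
mkdir -p pics
cat > h.py <<'E'
import numpy as np, cv2
from station import manip
from scipy.spatial.transform import Rotation as R
def save(n,f): 
    im=manip.snapshot(n); cv2.imwrite('pics/'+f,im[:,:,::-1]); return im
def to_world(cam,px,z,s=None):
    c=manip.get_calibration(cam); f=200/np.tan(np.radians(c['fov_y'])/2)
    d=np.array([(px[0]-c['cx'])/f,(px[1]-c['cy'])/f]); u=d.copy()
    for _ in range(30): u=d/(1+c['k1']*(u@u))
    if cam=='wrist':
        T=np.eye(4);T[:3,:3]=R.from_quat(s['tool_rot']).as_matrix();T[:3,3]=s['tcp_pos']
        T=T@np.array(c['tool_from_camera'])
    else: T=np.array(c['extrinsics'])
    r=T[:3,:3]@np.array([u[0],u[1],1]);o=T[:3,3]
    return o+r*(z-o[2])/r[2]
E
cat > a.py <<'E'
from h import *
for cam in ['scene','side']:
    save(cam,cam+'1.png')
    for q,z in [('bare_top',.061),('a_top',.092),('reject_top',.057),('accept_top',.056),('meter',0),('jar',0),('spool',0),('screwdriver',0)]:
        for d in manip.mark_of(cam,q)[:4]:
            print(cam,q,round(d['p'],2),np.round(d['position']),to_world(cam,d['position'],z).round(3))
s=manip.sense();print(s['t'],s['tcp_pos'],R.from_quat(s['tool_rot']).as_matrix().round(2).tolist())
E
python3 a.py
```

```text
scene bare_top 0.91 [390. 248.] [0.753 0.135 0.061]
scene bare_top 0.74 [330. 251.] [ 0.695 -0.043  0.061]
scene bare_top 0.57 [362. 203.] [0.562 0.126 0.061]
scene a_top 0.72 [299. 199.] [ 0.491 -0.076  0.092]
scene reject_top 0.53 [254. 232.] [ 0.539 -0.246  0.057]
scene reject_top 0.41 [197. 274.] [ 0.621 -0.442  0.057]
scene accept_top 0.6 [232. 228.] [ 0.499 -0.307  0.056]
scene accept_top 0.49 [168. 270.] [ 0.576 -0.52   0.056]
scene accept_top 0.47 [221. 177.] [ 0.274 -0.291  0.056]
scene meter 0.81 [261. 282.] [ 0.686 -0.271  0.   ]
scene jar 0.53 [442. 191.] [0.575 0.445 0.   ]
scene jar 0.44 [255. 234.] [ 0.511 -0.241  0.   ]
scene jar 0.31 [303. 203.] [ 0.446 -0.048  0.   ]
scene spool 0.59 [286. 187.] [ 0.356 -0.082  0.   ]
scene screwdriver 0.65 [362. 202.] [0.52  0.152 0.   ]
scene screwdriver 0.63 [361. 163.] [0.345 0.228 0.   ]
scene screwdriver 0.42 [284. 186.] [ 0.35  -0.085  0.   ]
side bare_top 0.82 [376. 187.] [ 0.703 -0.049  0.061]
side bare_top 0.62 [348. 150.] [0.736 0.127 0.061]
side bare_top 0.61 [300. 170.] [0.563 0.123 0.061]
side a_top 0.93 [321. 208.] [ 0.509 -0.065  0.092]
side reject_top 0.76 [458. 308.] [ 0.612 -0.452  0.057]
side reject_top 0.72 [372. 260.] [ 0.534 -0.246  0.057]
side reject_top 0.59 [291. 288.] [ 0.331 -0.213  0.057]
side accept_top 0.62 [287. 322.] [ 0.28  -0.283  0.056]
side accept_top 0.53 [468. 344.] [ 0.569 -0.525  0.056]
side accept_top 0.51 [320. 231.] [ 0.482 -0.102  0.056]
side accept_top 0.44 [380. 286.] [ 0.505 -0.316  0.056]
side meter 0.67 [426. 253.] [ 0.701 -0.268  0.   ]
side jar 0.53 [259. 130.] [0.589 0.433 0.   ]
side screwdriver 0.8 [215. 191.] [0.34  0.232 0.   ]
side screwdriver 0.41 [371. 260.] [ 0.568 -0.21   0.   ]
0.9 [6.24992603e-01 7.35904809e-06 2.31354596e-01] [[0.0, 1.0, 0.0], [1.0, -0.0, -0.0], [-0.0, 0.0, -1.0]]
```

View pics/scene1.png

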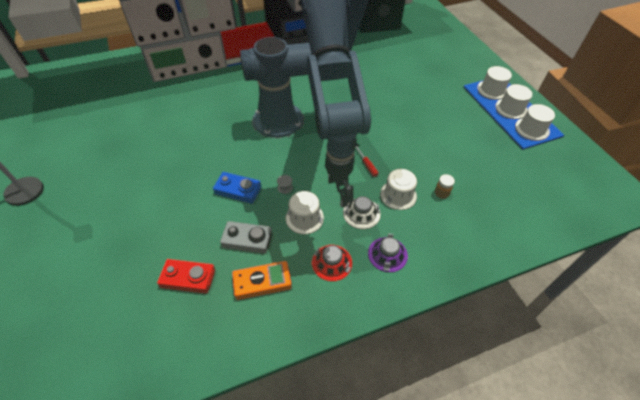

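View pics/side1.png

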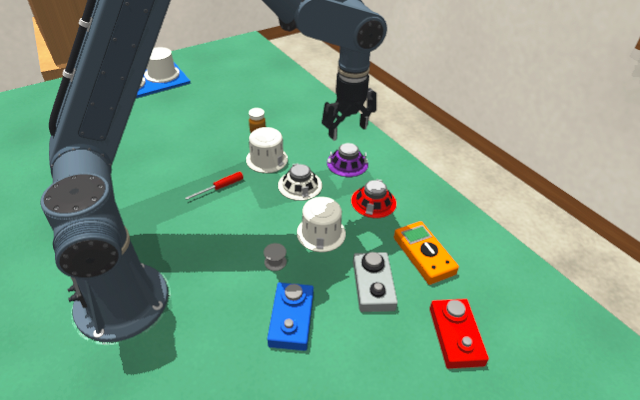

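The scene shows the white bare speaker at scene px (362,203) and side px (300,170), which gives about (0.563, 0.124). The red and purple look-alikes lie farther out. The grey box is at scene px (246,236), with its large button at about (0.536, -0.246). I'll shut the gripper, go over the magnet while staying high, and check from there.

Call:
step_arm --targets "40 -20 0 0; 80 -40 0 0; 124 -62 0 0; 124 -62 30 0; 124 -62 60 0; 124 -62 60 0; 124 -62 60 0; 124 -62 60 0" --gripper 1

```text
t: 1.7
tcp_pos: [0.5644, 0.1237, 0.1727]
tool_rot: [0.707, 0.707, 0.001, 0.001]
force: [0.3, -0.9, -0.0]
finger_gap: 0.001
gripper_force: 0.0
```

```bash
cat > b.py <<'E'
from h import *
import sys
s=manip.sense(); save('wrist',sys.argv[1])
print(s['t'],np.round(s['tcp_pos'],4),s['finger_gap'],np.abs(s['qd']).max())
for q,z in [('bare_top',.061),('reject_top',.057),('accept_top',.056),('a_top',.092)]:
    for d in manip.mark_of('wrist',q)[:4]:
        print(q,round(d['p'],2),np.round(d['position']),to_world('wrist',d['position'],z,s).round(4))
E
python3 b.py w1.png
```

```text
1.7 [0.5644 0.1237 0.1727] 0.0007769655444248778 0.009784845183619396
bare_top 0.94 [512. 184.] [0.7459 0.135  0.061 ]
bare_top 0.7 [313. 192.] [0.5643 0.1272 0.061 ]
```

View pics/w1.png

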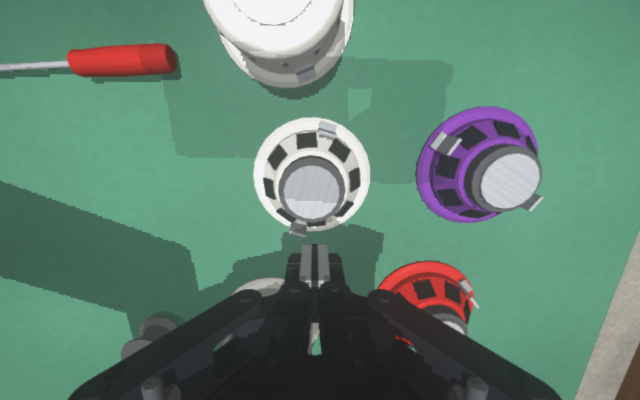

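The wrist view shows the white bare speaker with its steel plate at px (313,190), which puts the middle at (0.564, 0.127). That agrees with the other cameras. Now I'll descend to 15 mm above it and hold.

Call:
step_arm --targets "3 0 30 0; 3 0 60 0; 3 0 80 0; 3 0 90 0; 3 0 96 0; 3 0 96 0; 3 0 96 0; 3 0 96 0"

```text
t: 2.75
tcp_pos: [0.5638, 0.1271, 0.0764]
tool_rot: [0.707, 0.707, 0.001, 0.001]
force: [0.1, -0.6, -0.1]
finger_gap: 0.003
gripper_force: 0.0
```

```bash
python3 b.py w2.png
```

```text
2.75 [0.5638 0.1271 0.0764] 0.0031368205787084976 0.0041145550146693055
bare_top 0.94 [312. 244.] [0.5628 0.1267 0.061 ]
```

View pics/w2.png

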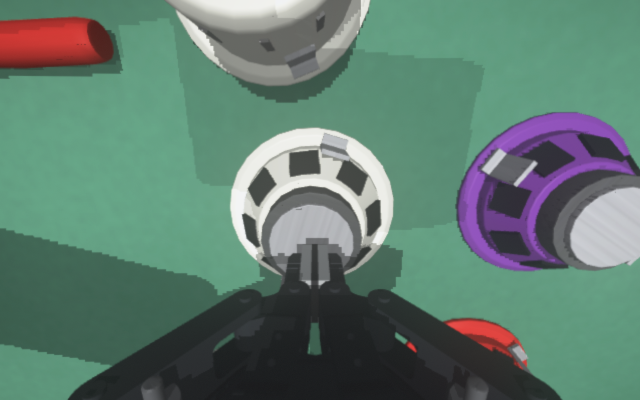

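The fingertips are at px (314,245), over the middle of the bare magnet's plate and about 15 mm above it. I'll hold about 3.6 s, then retreat.

Call:
step_arm --targets "0 0 0 0;0 0 0 0;0 0 0 0;0 0 0 0;0 0 0 0;0 0 0 0;0 0 0 0;0 0 0 0;0 0 0 0;0 0 0 0;0 0 0 0;0 0 0 0"

```text
t: 4.2
tcp_pos: [0.563, 0.127, 0.0753]
tool_rot: [0.707, 0.707, 0.0, -0.0]
force: [-0.2, -0.3, 0.6]
finger_gap: -0.003
gripper_force: 0.0
```

Call:
step_arm --targets "0 0 0 0;0 0 0 0;0 0 0 0;0 0 0 0;0 0 0 0;0 0 0 0;0 0 0 0;0 0 0 0;0 0 0 0;0 0 0 0;0 0 0 0;0 0 0 0"

```text
t: 5.4
tcp_pos: [0.563, 0.1271, 0.0753]
tool_rot: [0.707, 0.707, -0.0, -0.0]
force: [0.5, 0.2, 0.6]
finger_gap: -0.003
gripper_force: 0.0
```

Call:
step_arm --targets "0 0 0 0;0 0 0 0;0 0 0 0;0 0 0 0;0 0 0 0;0 0 0 0;0 0 0 0;0 0 0 0;0 0 0 0;0 0 0 0;0 0 0 0;0 0 0 0"

```text
t: 6.6
tcp_pos: [0.563, 0.1271, 0.0753]
tool_rot: [0.707, 0.707, 0.0, 0.0]
force: [0.5, -1.0, 0.1]
finger_gap: -0.0
gripper_force: 0.0
```

Call:
step_arm --targets "0 0 -40 0; 0 0 -80 0; 0 0 -120 0; 0 0 -150 0; -40 -5 -150 0; -90 -8 -150 0; -140 -12 -150 0; -190 -16 -150 0; -240 -20 -150 0; -290 -24 -150 0; -340 -28 -150 0; -373 -28 -150 0"

```text
t: 7.8
tcp_pos: [0.5342, -0.2494, 0.2254]
tool_rot: [0.708, 0.706, -0.0, 0.0]
force: [-0.1, -0.1, -0.2]
finger_gap: 0.002
gripper_force: 0.0
```

Call:
step_arm --targets "0 0 20 0; 0 0 50 0; 0 0 80 0; 0 0 80 0; 0 0 80 0; 0 0 80 0"

```text
t: 8.4
tcp_pos: [0.5361, -0.2465, 0.1469]
tool_rot: [0.707, 0.707, 0.0, 0.002]
force: [-0.2, 0.5, 0.6]
finger_gap: 0.004
gripper_force: 0.0
```

```bash
python3 b.py w3.png
```

```text
8.4 [ 0.5361 -0.2465  0.1469] 0.004326642114780821 0.011907052011139797
bare_top 0.52 [459. 207.] [ 0.6589 -0.2488  0.061 ]
reject_top 0.94 [322. 197.] [ 0.5438 -0.2412  0.057 ]
reject_top 0.82 [ 64. 174.] [ 0.3325 -0.2214  0.057 ]
accept_top 0.72 [278. 266.] [ 0.5029 -0.3087  0.056 ]
```

View pics/w3.png

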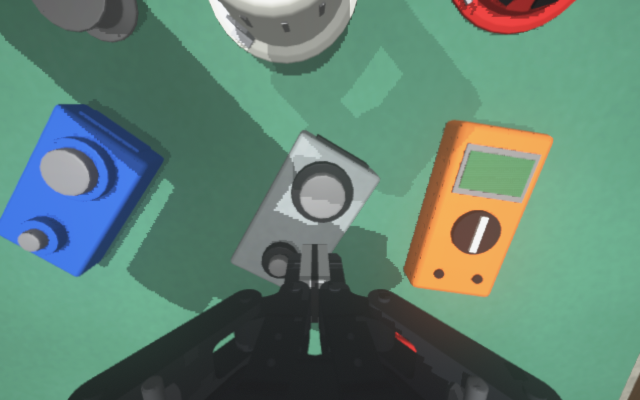

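The wrist view shows the grey box's large button at px (322,193), at (0.543, -0.240). The spacing of the two buttons comes to 79 mm against 80 expected. I'll centre over it and approach.

Call:
step_arm --targets "6 7 0 0; 6 7 25 0; 6 7 50 0; 6 7 70 0; 6 7 78 0; 6 7 78 0; 6 7 78 0"

```text
t: 9.35
tcp_pos: [0.5427, -0.2401, 0.068]
tool_rot: [0.707, 0.707, 0.0, 0.001]
force: [0.1, 0.9, 0.3]
finger_gap: -0.003
gripper_force: 0.0
```

```bash
python3 b.py w4.png
```

```text
9.35 [ 0.5427 -0.2401  0.068 ] -0.0031213361281210426 0.017066027685135137
reject_top 0.77 [314. 250.] [ 0.5433 -0.2423  0.057 ]
```

View pics/w4.png

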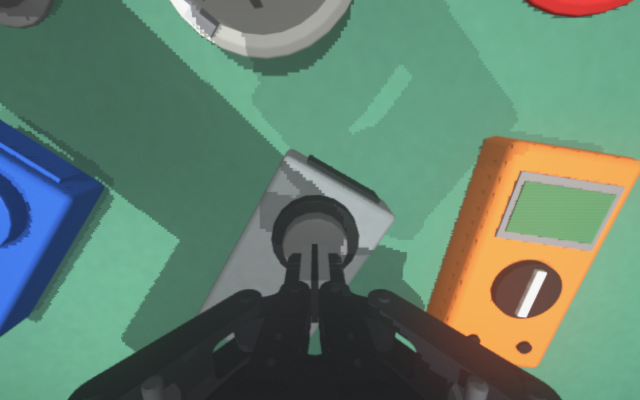

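The fingertips are at px (315,248), over the large button's middle and about 11 mm above it. Pressing down slowly.

Call:
step_arm --targets "0 0 4 0; 0 0 8 0; 0 0 10 0; 0 0 12 0; 0 0 14 0; 0 0 16 0; 0 0 17 0; 0 0 17 0; 0 0 17 0; 0 0 17 0"

```text
t: 10.6
tcp_pos: [0.5418, -0.2398, 0.0511]
tool_rot: [0.707, 0.707, -0.0, -0.0]
force: [-2.3, 1.2, 7.4]
finger_gap: 0.001
gripper_force: 3.8
```

Call:
step_arm --targets "0 0 1 0; 0 0 1 0; 0 0 1.5 0; 0 0 1.5 0; 0 0 1.5 0"

```text
t: 11.1
tcp_pos: [0.5418, -0.2399, 0.0509]
tool_rot: [0.707, 0.707, -0.0, 0.0]
force: [-3.2, 2.0, 15.6]
finger_gap: -0.002
gripper_force: 7.9
```

The force rose to 15.6 N with no further travel, so the button is fully down at its stop. Releasing and retreating straight up.

Call:
step_arm --targets "0 0 -4 0; 0 0 -10 0; 0 0 -30 0; 0 0 -70 0; 0 0 -110 0; 0 0 -140 0; 0 0 -150 0; 0 0 -150 0; 0 0 -150 0; 0 0 -150 0"

```text
t: 12.1
tcp_pos: [0.5409, -0.2393, 0.1966]
tool_rot: [0.707, 0.707, -0.0, -0.002]
force: [0.2, -0.3, -0.5]
finger_gap: 0.001
gripper_force: 0.0
```

Run:
```python
from h import *
save('side','side2.png');s=manip.sense();print(s['t'],s['tcp_pos'],s['force'])
```

```text
12.15 [ 0.54096745 -0.23933639  0.19668828] [ 0.35763717 -0.51774585  1.2429572 ]
```

View pics/side2.png

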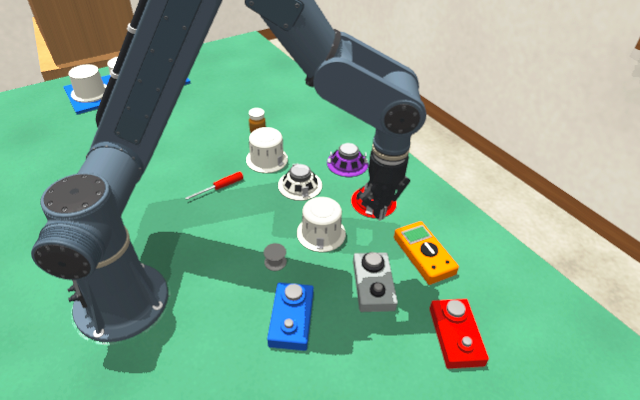

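The side view shows everything where it was: bare speaker at (300,170), and the large button back up at (373,260). The arm is clear, so I'm handing in.

```bash
python3 -c "
from station import manip
print(manip.sign_off())"
```

```text
the job is handed in; nothing more can be done
None
```

The fingertips held about 15 mm over the middle of the bare magnet for over 3 s; the large button was then pressed to its stop and released, nothing else appears to have moved in the last picture, and the job was handed in at about 12 s.

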